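# Snap the blue hanger head onto the test-stand mast

### The job

Fit the blue bag-hanger head over the short mast of the test stand, with the window in its tube on the same side as the red spring button, and push it fully down so that the button is pressed in by the tube and then pops out through the window. Let go of it, and leave the grey hanger head standing where it is.

Things in the scene. Friction and masses are not known exactly. Their poses are not given: they have to be found in the camera images.
- head_bar (a point): Centre of the BLUE head's cross-bar, 130 (y) x 16 (x) x 22 mm high: grip its middle from above across the 16. z up, loose, 180 g. 29 mm below: top of its square tube, 48 mm outside, 40 inside, a yellow mark on the window side (+x). Mouth, flared to 60 inside over its last 14 mm, 119 mm below. Window 22 wide, 20 high, in the +x wall, centre 84 below. Bar ends turn up to 27 mm above.
- stand: Fixed test stand; origin at the middle of its underside, z up, +x the red button's side (yellow mark on the foot). Foot 130 mm square; black collar, its top 20 mm up, stops the head's mouth. Aluminium mast 34 mm square to 80 mm up, tapering to 10 mm square at 105; 3 mm play round it in the tube. Button 12 mm wide, 55 mm up. Fully home, the bar's centre is straight above the origin, 139 mm up.
- button (a joint): Red round-nosed spring button, travel into the mast in m: 0 = out, 12 mm proud of the +x face; 0.012 = flush. Spring 2 N when out, 7 N when flush. The flared mouth presses it in as the head is pushed down (a steady push of under 10 N; let go too early, it hangs askew on the button); it springs back to 0 through the window once the head is within 4 mm of home.
- spare_bar (a point): Centre of the black cross-bar of the loose GREY hanger head, a bystander of the same size and shape, with no window: leave it. Axes as for the blue head.
There are look-alikes about, which are no part of the job. Leave any turquoise look-alike of the part that bears head_bar alone. Of the things that look like the stand, take the one that is nearest to the robot's base at the start.

How it is judged:
By the outcome, as a careful person would: the job done as asked, in the order asked, and still so for the second after the job is handed in, with the robot touching nothing.
It also fails if it takes over 48 s, if anything falls off the work surface, if the arm or the gripper's body presses on something with over 40 N, if the wrist force passes 120 N, or if a joint passes its speed limit or range.

### The arm

A 6-joint arm with a two-finger parallel gripper is mounted at the origin on the work surface. World frame = base frame: x ahead of the robot, y to its left, z up, the work surface at z = 0. Lengths are in m, angles in rad, forces in N, time in s.
With the tool pointing down it reaches from about 0.35 to 0.975 m from the base axis. Payload 4.9 kg.
Tool frame: the origin (TCP) lies on the centre line of the jaws, within the pads' length; the fingertips stand manip.tcp_to_tips ahead of it and the grasp point (between the pads) is the TCP (manip.tcp_to_tips is the distance from the TCP to the fingertips, in m); y points along the fingers, z is the direction in which the jaws open and shut, and the axes are right-handed (so a half turn about y gives the same grasp; the last joint's range is limited). The gripper opens to 85 mm and grips with 20 to 120 N. Pads are 22 mm wide; open, the fingers measure 114 mm over their backs; the gripper's body (76 mm by 85 mm) begins 54 mm behind the grasp point. The pads swing forward as they close: fully open they stand 13 mm farther back than shut.
Start: joints at [-1.256, 0.053, 1.613, -0, 1.476, -0.119], TCP at [0.263, -0.567, 0.25] pointing down, gripper open.
Joint ranges: [-3.01, 3.01], [-1.01, 2.22], [0.06, 2.58], [-1.02, 4.17], [0.09, 2.62], [-3.14, 3.14]. Speed limits (rad/s): [2.57, 2.57, 3.14, 3.14, 3.14, 3.14].

### API

Orientations are given as a unit quaternion [w, x, y, z].
In Python, from plant import manip gives the robot as it stands.
- The arm moves only by the tool apply_moves, never from a script. Its argument "moves" is a list of rows, each a list of 7 numbers: the gripper's target within -1 to 1 (shut at 1, half-way at 0, fully open at -1), then the shift along the tool's x, y, z in mm, then the turn, a rotation vector about the tool's x, y, z in degrees. A call has 1 to 20 rows; each row shifts and turns the commanded pose from where the row before left it, along the tool's axes as they then stand; what a row does not reach is not made up. A row lasts 1/10 s, in which the tool goes at most 50 mm and 8.59 degrees, less where a joint would pass 70% of its speed; a pose out of reach is approached as far as the arm can. A call with a gripper value outside its range is refused whole. The fingers move at their own pace and stop on an object; the grip force is fixed at half the most. Time passes only in rows, so rows that do not move let the fingers close. It gives the time, the measured TCP pose, the force and the opening at its end, in the units of the state.
- manip.state(): the state, without advancing time (a new reading comes with each control period).
- manip.grab_frame(name): name is "scene" or "top" or "wrist"; returns the picture (420x560x3 uint8, blue, green, red); there is no depth.
- manip.calibration(name): a dict with "mtx" (3x3 intrinsics, pixels), "T" (4x4, takes a point from camera to world coordinates); the wrist camera has in their place "T_tool_cam" (4x4, takes a point from camera to tool coordinates, whose origin is the TCP and whose axes are the tool frame's). Camera axes: x right, y down, z forward; pixel columns grow to the right and rows downward; lengths in m; the calibration is good to about 2 mm. A picture is of the moment at which its call begins: read the wrist's pose just before it. calibration takes no time and is no camera call.
- manip.job_done(): hands the job in, once; it reports no verdict.
The state is a dict: "time": time; "joint_pos": joint angles; "joint_vel": joint speeds; "joint_efforts": joint torques, N m; "tool_pos": TCP position; "tool_rot": TCP orientation; "contact_force": force on the tool from outside, world axes, zero at the start; "ft_torque": the same for the moment, N m; "gripper_width": opening from 0.0 (shut) to 1.0 (fully open).
Only numpy, scipy, OpenCV 4.12 (cv2) and the standard library are available. Lean on these libraries where they do the work, as an engineer would, in place of code of your own. Each camera call takes 0.05 s, during which the arm holds its last target. There are 200 camera calls.

## Working session

There is one attempt and no reset: what is moved stays moved. The work goes in short steps, Python scripts to look and compute and a tool call to move; the robot and the scene stay as the last step left them, time stands still between calls to the robot, and variables do not carry over. Pictures are saved under pics/ and viewed, about 8 in all and at most 12, crops included, and the job is handed in when it is done.

Besides the shell and the picture viewer there is one more tool, called after "Request:" as a command line: name --pt "numbers of a row" for each row, then --argument value for the rest. apply_moves: Moves the arm, as the interface text tells. Its arguments: {"type":"object","properties":{"moves":{"type":"array","items":{"type":"array","items":{"type":"number"}}}},"required":["moves"]}

```bash
mkdir -p pics; ls; python3 - <<'E'
from plant import manip
import cv2,numpy as np
s=manip.state();print(s['tool_pos'],s['tool_rot'],manip.tcp_to_tips)
for n in("scene","top"):
    cv2.imwrite(f"pics/{n}0.png",manip.grab_frame(n));c=manip.calibration(n);print(n,np.round(c['mtx'],1).tolist(),np.round(c['T'],3).tolist())
print(manip.calibration("wrist"))
E
```

```text
pics
[ 0.26248845 -0.56655605  0.24904362] [ 0.15208298 -0.15222533  0.69127532 -0.68980914] 0.019
scene [[456.9, 0.0, 275.4], [0.0, 456.9, 207.7], [0.0, 0.0, 1.0]] [[0.234, 0.546, -0.805, 1.332], [0.972, -0.127, 0.197, -0.182], [0.005, -0.828, -0.56, 0.583], [0.0, 0.0, 0.0, 1.0]]
top [[379.6, 0.0, 280.4], [0.0, 379.6, 211.2], [0.0, 0.0, 1.0]] [[0.003, -0.998, 0.057, 0.537], [-1.0, -0.003, 0.004, -0.014], [-0.004, -0.057, -0.998, 0.95], [0.0, 0.0, 0.0, 1.0]]
{'mtx': array([[361.68891056,   0.        , 284.83392644],
       [  0.        , 361.68891056, 213.65852281],
       [  0.        ,   0.        ,   1.        ]]), 'T_tool_cam': array([[-1.53316535e-03,  9.58217399e-01,  2.86036824e-01,
        -7.29062427e-02],
       [-5.66234061e-04, -2.86037947e-01,  9.58218124e-01,
        -1.23128047e-01],
       [ 9.99998664e-01,  1.30714304e-03,  9.81118799e-04,
        -6.09663031e-04],
       [ 0.00000000e+00,  0.00000000e+00,  0.00000000e+00,
         1.00000000e+00]])}
```

View pics/scene0.png

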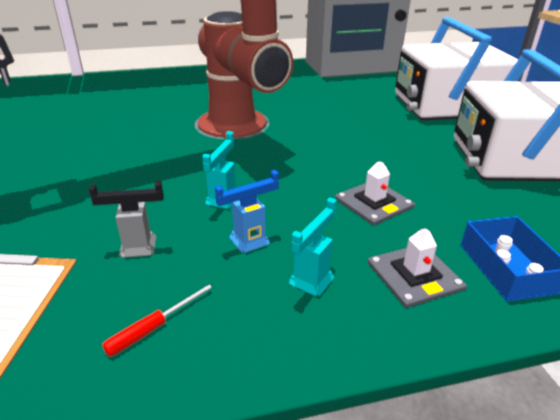

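View pics/top0.png

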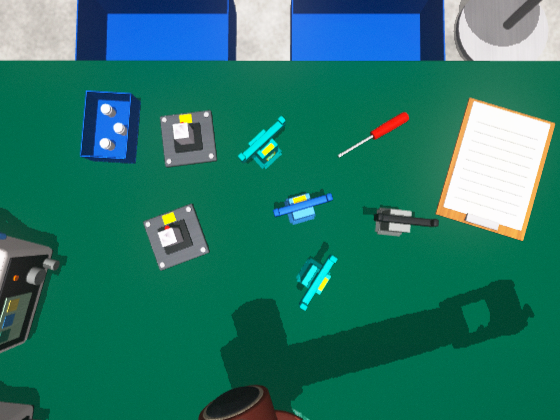

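The top view shows the blue head at (303,206), with its yellow mark at (300,198). The nearer stand is at (176,237), with its yellow mark at (168,218). The turquoise look-alikes are at (262,145) and (320,280), the grey head at (405,221) and the second stand at (188,137).

```bash
cat > h.py <<'E'
from plant import manip
import cv2,numpy as np
from scipy.spatial.transform import Rotation as R
def cam(n,s=None):
    c=manip.calibration(n)
    if n!="wrist": return c['mtx'],np.array(c['T'])
    s=s or manip.state();q=s['tool_rot'];T=np.eye(4);T[:3,:3]=R.from_quat([q[1],q[2],q[3],q[0]]).as_matrix();T[:3,3]=s['tool_pos']
    return c['mtx'],T@c['T_tool_cam']
def ray(K,T,p,z):
    d=T[:3,:3]@np.linalg.inv(K)@np.array([p[0],p[1],1.]);o=T[:3,3]
    return o+d*(z-o[2])/d[2]
def proj(K,T,P):
    p=K@(np.linalg.inv(T)@np.append(P,1))[:3];return p[:2]/p[2]
def blobs(mask,amin=30):
    cs,_=cv2.findContours(mask,cv2.RETR_EXTERNAL,cv2.CHAIN_APPROX_NONE)
    return [c for c in cs if cv2.contourArea(c)>amin]
E
python3 - <<'E'
from h import *
K,T=cam("top");im=cv2.imread("pics/top0.png");hsv=cv2.cvtColor(im,cv2.COLOR_BGR2HSV)
print("bar px",[hsv[y,x].tolist() for x,y in((285,209),(303,206),(320,201),(303,214),(300,198),(176,250),(170,218),(262,145))])
b=cv2.inRange(hsv,(104,120,60),(125,255,255));b[:180]=0;b[235:]=0;b[:,:265]=0;b[:,340:]=0
for c in blobs(b): 
    print("blue",cv2.minAreaRect(c),cv2.contourArea(c))
y=cv2.inRange(hsv,(24,150,120),(32,255,255))
for c in blobs(y,10):
    m=np.mean(c[:,0],0);print("yel",m,ray(K,T,m,.012),ray(K,T,m,.09))
g=cv2.inRange(hsv,(0,0,20),(180,70,255));g[:190]=0;g[285:]=0;g[:,:130]=0;g[:,225:]=0
g|=cv2.bitwise_and(y,cv2.rectangle(np.zeros_like(y),(130,200),(225,285),255,-1))
for c in blobs(g,300):
    r=cv2.minAreaRect(c);print("foot",r);q=[ray(K,T,p,.01) for p in cv2.boxPoints(r)];print(np.round(q,4),np.mean(q,0),[np.linalg.norm(q[i]-q[i-1]) for i in range(4)])
big=np.hstack([cv2.resize(im[180:240,260:345],None,fx=4.5,fy=4.5,interpolation=2),cv2.resize(im[200:260,135:215],None,fx=4.5,fy=4.5,interpolation=2)])
cv2.imwrite("pics/c1.png",big)
E
```

```text
bar px [[105, 199, 246], [104, 183, 250], [104, 185, 249], [95, 121, 254], [30, 255, 253], [102, 19, 68], [30, 255, 253], [88, 227, 91]]
blue ((303.15997314453125, 209.11997985839844), (24.607318878173828, 60.24550247192383), 81.8698959350586) 449.5
yel [323.         283.54166667] [ 0.41417788 -0.1152215   0.012     ] [ 0.42442066 -0.1068036   0.09      ]
yel [168.55555556 217.97222222] [0.57366851 0.26644408 0.012     ] [0.5706525  0.24313332 0.09      ]
yel [298.82758621 198.93103448] [ 0.62185192 -0.05601039  0.012     ] [ 0.61483033 -0.05251483  0.09      ]
yel [267.73913043 149.13043478] [0.74655188 0.02171149 0.012     ] [0.72916372 0.01874586 0.09      ]
yel [185.41666667 118.25      ] [0.82457003 0.22903234 0.012     ] [0.80069606 0.2088317  0.09      ]
foot ((175.6788330078125, 236.61679077148438), (52.37211990356445, 52.79929733276367), 70.01689147949219)
[[0.566  0.333  0.01  ]
 [0.6112 0.2106 0.01  ]
 [0.4895 0.1644 0.01  ]
 [0.4449 0.286  0.01  ]] [0.52790259 0.24849819 0.01      ] [np.float64(0.1298621101890584), np.float64(0.1305367243340207), np.float64(0.1301400111753147), np.float64(0.129550887005928)]
```

View pics/c1.png

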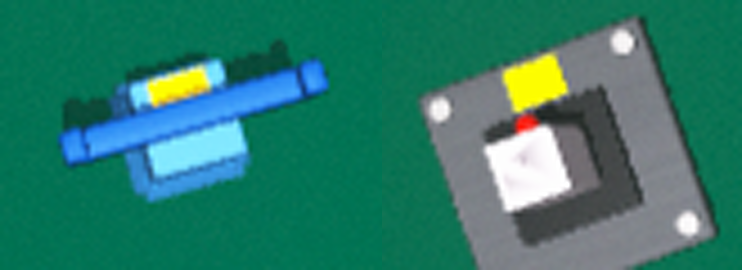

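The crop shows the blue bar running from about (276.7,212.7) to (329.5,197.1), with its yellow mark on the upper (+x) side. The stand's red button is next to its yellow foot mark, also towards +x.

```bash
python3 - <<'E'
from h import *
K,T=cam("top")
a=ray(K,T,(276.7,212.7),.146);b=ray(K,T,(329.5,197.1),.146)
print(a,b,np.linalg.norm(a-b),(a+b)/2); d=a-b; print("yaw bar x",np.degrees(np.arctan2(-d[0],d[1])))
s=manip.state();q=s['tool_rot'];M=R.from_quat([q[1],q[2],q[3],q[0]]);print(M.as_matrix().round(3))
t=np.array([(a+b)[0]/2,(a+b)[1]/2,.25])-s['tool_pos'];print("shift tool mm",M.inv().apply(t)*1000)
E
```

```text
[ 0.58034604 -0.00307404  0.146     ] [ 0.61387198 -0.11518938  0.146     ] 0.11702067666512389 [ 0.59710901 -0.05913171  0.146     ]
yaw bar x 16.64828313274109
[[-0.907 -0.001  0.42 ]
 [-0.42   0.002 -0.907]
 [-0.    -1.    -0.002]]
shift tool mm [-5.16878008e+02 -1.34912101e-01 -3.19856399e+02]
```

Request:
apply_moves --pt "-1 0 0 0 0 -8.18 0" --pt "-1 0 0 0 0 -8.18 0" --pt "-1 0 0 0 0 -8.18 0" --pt "-1 0 0 0 0 -8.18 0" --pt "-1 0 0 0 0 -8.18 0" --pt "-1 0 0 0 0 -8.18 0" --pt "-1 0 0 0 0 -8.18 0" --pt "-1 0 0 0 0 -8.18 0" --pt "-1 0 0 0 0 -8.18 0" --pt "-1 0 0 0 0 -8.18 0"

```text
time: 1.1
tool_pos: [0.2626, -0.5668, 0.2496]
tool_rot: [0.569, -0.568, 0.421, -0.42]
contact_force: [0.7, -0.0, 0.4]
gripper_width: 1.0
```

Request:
apply_moves --pt "-1 -30 0 35.8 0 0 0" --pt "-1 -30 0 35.8 0 0 0" --pt "-1 -30 0 35.8 0 0 0" --pt "-1 -30 0 35.8 0 0 0" --pt "-1 -30 0 35.8 0 0 0" --pt "-1 -30 0 35.8 0 0 0" --pt "-1 -30 0 35.8 0 0 0" --pt "-1 -30 0 35.8 0 0 0" --pt "-1 -30 0 35.8 0 0 0" --pt "-1 -30 0 35.8 0 0 0" --pt "-1 -30 0 35.8 0 0 0" --pt "-1 -30 0 35.8 0 0 0" --pt "-1 -30 0 35.8 0 0 0" --pt "-1 0 0 0 0 0 0"

```text
time: 2.5
tool_pos: [0.5983, -0.0556, 0.2495]
tool_rot: [0.569, -0.568, 0.421, -0.42]
contact_force: [-0.5, -1.3, -0.1]
gripper_width: 1.0
```

```bash
python3 - <<'E'
from h import *
s=manip.state();im=manip.grab_frame("wrist");cv2.imwrite("pics/w1.png",im)
print(s['time'],s['tool_pos'],s['tool_rot'],s['contact_force'])
K,T=cam("wrist",s);print(proj(K,T,[.597,-.059,.13]))
E
```

```text
2.5 [ 0.59830175 -0.0555916   0.24952731] [ 0.56881239 -0.5679688   0.42113671 -0.42012829] [-0.51384839 -1.28217842 -0.12692348]
[281.37287716 219.02447085]
```

View pics/w1.png

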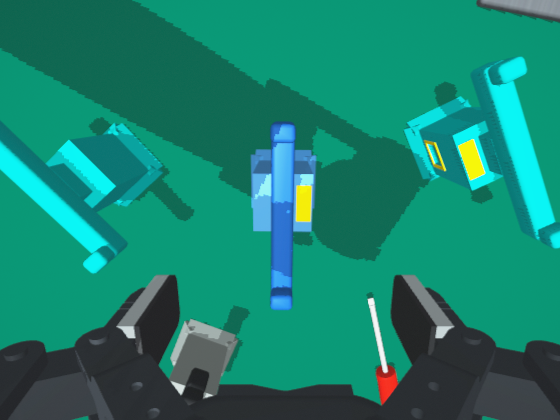

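The wrist view shows the blue bar upright in the image between the jaws, ends at about (284,132) and (281,298), with the yellow mark on the tool's +z side. The jaws are already close to aligned with it.

```bash
python3 - <<'E'
from h import *
s=manip.state();K,T=cam("wrist",s);im=cv2.imread("pics/w1.png");hsv=cv2.cvtColor(im,cv2.COLOR_BGR2HSV)
m=cv2.inRange(hsv,(100,150,60),(125,255,255));m[:,:262]=0;m[:,305:]=0
for r in(126,132,138,145,235,250,265,280,300):
    x=np.where(m[r])[0];
    if len(x):print(r,x.min(),x.max())
q=s['tool_rot'];M=R.from_quat([q[1],q[2],q[3],q[0]])
for p in((284,122.5),(284,142),(283.5,145),(281.5,255),(281.5,290),(281,309)):
  for z in (.130,.146): P=ray(K,T,p,z);print(p,z,P.round(4),(M.inv().apply(P-s['tool_pos'])*1000).round(1))
E
```

```text
126 271 294
132 270 295
138 270 295
145 271 294
235 271 292
250 271 292
265 271 291
280 271 291
300 270 291
(284, 122.5) 0.13 [0.5785 0.0023 0.13  ] [-62.8 119.5  -0.5]
(284, 122.5) 0.146 [0.5783 0.003  0.146 ] [-63.5 103.5  -0.4]
(284, 142) 0.13 [ 0.5821 -0.0097  0.13  ] [-50.3 119.5  -0.5]
(284, 142) 0.146 [ 0.5818 -0.0082  0.146 ] [-51.8 103.5  -0.4]
(283.5, 145) 0.13 [ 0.5824 -0.0116  0.13  ] [-48.3 119.5  -0.8]
(283.5, 145) 0.146 [ 0.582  -0.0101  0.146 ] [-49.9 103.5  -0.7]
(281.5, 255) 0.13 [ 0.6039 -0.0873  0.13  ] [ 30.4 119.4  -2.2]
(281.5, 255) 0.146 [ 0.6021 -0.0808  0.146 ] [ 23.6 103.4  -2. ]
(281.5, 290) 0.13 [ 0.6121 -0.1144  0.13  ] [ 58.6 119.4  -2.2]
(281.5, 290) 0.146 [ 0.6097 -0.106   0.146 ] [ 49.9 103.4  -2.1]
(281, 309) 0.13 [ 0.6164 -0.1298  0.13  ] [ 74.7 119.4  -2.6]
(281, 309) 0.146 [ 0.6137 -0.1205  0.146 ] [ 64.9 103.4  -2.4]
```

Request:
apply_moves --pt "-1 0.7 30 -1.4 0 0.8 0" --pt "-1 0 40 0 0 0 0" --pt "-1 0 30 0 0 0 0" --pt "-1 0 20 0 0 0 0" --pt "-1 0 9 0 0 0 0" --pt "-1 0 0 0 0 0 0" --pt "1 0 0 0 0 0 0" --pt "1 0 0 0 0 0 0" --pt "1 0 0 0 0 0 0" --pt "1 0 0 0 0 0 0" --pt "1 0 0 0 0 0 0" --pt "1 0 0 0 0 0 0" --pt "1 0 0 0 0 0 0" --pt "1 0 0 0 0 0 0"

```text
time: 3.95
tool_pos: [0.596, -0.0612, 0.1219]
tool_rot: [0.564, -0.564, 0.426, -0.427]
contact_force: [-0.0, 0.1, 3.1]
gripper_width: 0.178
```

Request:
apply_moves --pt "1 0 -10 0 0 0 0" --pt "1 0 -30 0 0 0 0" --pt "1 0 -40 0 0 0 0" --pt "1 0 -40 0 0 0 0" --pt "1 0 -30 0 0 0 0" --pt "1 0 -15 0 0 0 0" --pt "1 0 0 0 0 0 0" --pt "1 0 0 0 0 0 0" --pt "1 0 0 0 0 0 0"

```text
time: 4.85
tool_pos: [0.5945, -0.0609, 0.2831]
tool_rot: [-0.563, 0.565, -0.428, 0.425]
contact_force: [-0.2, -0.7, -0.8]
gripper_width: 0.177
```

```bash
python3 - <<'E'
from h import *
s=manip.state();im=manip.grab_frame("wrist");cv2.imwrite("pics/w2.png",im)
sc=manip.grab_frame("scene");cv2.imwrite("pics/s2.png",sc)
q=s['tool_rot'];M=R.from_quat([q[1],q[2],q[3],q[0]]);print(s['time'],s['tool_pos'],s['contact_force'],s['ft_torque'],s['gripper_width']);print(M.as_matrix().round(4))
E
```

```text
4.85 [ 0.5945041  -0.06089098  0.28311068] [-0.21461091 -0.66195315 -0.84251669] [0.05191772 0.03759143 0.02725904] 0.17687757815216246
[[ 0.2732 -0.0049  0.962 ]
 [-0.962   0.0011  0.2732]
 [-0.0024 -1.     -0.0044]]
```

View pics/w2.png

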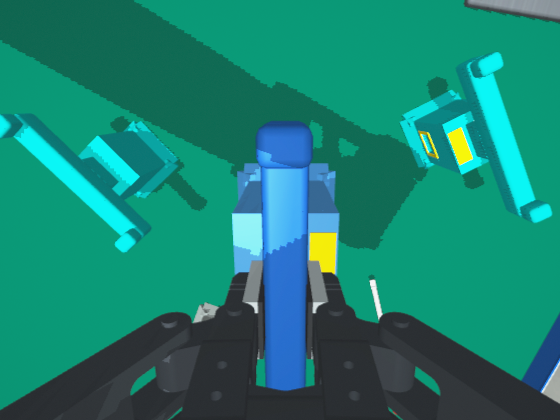

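The head is held upright and square to the jaws. The tube's top far edge at row 213 puts the bar centre about 3 mm towards tool -x of the TCP. Next I cross-check the stand with the scene camera and work out the transfer.

```bash
python3 - <<'E'
from h import *
K,T=cam("scene");im=cv2.imread("pics/s2.png");hsv=cv2.cvtColor(im,cv2.COLOR_BGR2HSV)
y=cv2.inRange(hsv,(24,150,120),(32,255,255));g=cv2.inRange(hsv,(0,0,20),(180,70,255))|y|cv2.inRange(hsv,(0,150,80),(6,255,255))
g[:150]=0;g[225:]=0;g[:,:325]=0;g[:,420:]=0
for c in blobs(g,300):
    c=c[c[:,0,1]>0];ex=[c[np.argmin(c[:,0,0])][0],c[np.argmax(c[:,0,1])][0],c[np.argmax(c[:,0,0])][0]]
    print([ (e.tolist(),ray(K,T,e,.01).round(4).tolist()) for e in ex])
    print("centre from left/right corners",(ray(K,T,ex[0],.01)+ray(K,T,ex[2],.01))/2)
    t=c[np.argmin(c[:,0,1])][0];print("mast tip",t,ray(K,T,t+[0,1.5],.105))
print("pred mast tip px",proj(K,T,[.528,.2485,.105]))
Kt,Tt=cam("top")
it=cv2.imread("pics/top0.png")
# mast face 10mm square tip in top, crop centre (520-370)/4.5..., measured by eye
print(proj(Kt,Tt,[.528,.2485,.105]),proj(Kt,Tt,[.528+.029*np.cos(.357),.2485+.029*np.sin(.357),.055]))
s=manip.state();q=s['tool_rot'];M=R.from_quat([q[1],q[2],q[3],q[0]])
print(M.inv().apply(np.array([.5291,.2455,s['tool_pos'][2]])-s['tool_pos'])*1000)
E
```

```text
[([336, 195], [0.4897, 0.1693, 0.01]), ([373, 224], [0.6166, 0.2069, 0.01]), ([414, 204], [0.5659, 0.3292, 0.01])]
centre from left/right corners [0.5278465 0.2492092 0.01     ]
mast tip [378 161] [0.524575   0.24609756 0.105     ]
pred mast tip px [379.66797711 163.11156684]
[163.75446693 236.8641374 ] [166.27931486 225.09532442]
[-312.73406786    0.57682671   20.55804489]
```

Request:
apply_moves --pt "1 -15 0 1 0 -0.5 0" --pt "1 -30 0 2 0 -0.5 0" --pt "1 -40 0 2.7 0 -0.5 0" --pt "1 -40 0 3 0 -0.5 0" --pt "1 -45 0 3 0 -0.5 0" --pt "1 -40 0 3 0 -0.5 0" --pt "1 -40 0 3 0 -0.5 0" --pt "1 -30 0 2 0 -0.5 0" --pt "1 -20 0 1 0 -0.5 0" --pt "1 -13 0 0 0 0 0" --pt "1 0 0 0 0 0 0" --pt "1 0 0 0 0 0 0" --pt "1 0 0 0 0 0 0" --pt "1 0 0 0 0 0 0" --pt "1 0 0 0 0 0 0"

```text
time: 6.45
tool_pos: [0.519, 0.2421, 0.2863]
tool_rot: [0.58, -0.58, 0.404, -0.404]
contact_force: [0.6, -0.4, -1.0]
gripper_width: 0.175
```

```bash
cat > chk.py <<'E'
from h import *
s=manip.state();q=s['tool_rot'];M=R.from_quat([q[1],q[2],q[3],q[0]]);m=M.as_matrix()
print(s['time'],s['tool_pos'],s['contact_force'].round(2) if hasattr(s['contact_force'],'round') else s['contact_force'],s['gripper_width']);print(m.round(4),"yaw z",np.degrees(np.arctan2(m[1,2],m[0,2])))
print("shift",M.inv().apply(np.array([.5291,.246,s['tool_pos'][2]])-s['tool_pos'])*1000)
print("tilt rotvec deg (tool) to vertical",np.degrees(np.cross([0,1,0],M.inv().apply([0,0,-1]))))
E
python3 - <<'E'
from chk import *
sc=manip.grab_frame("scene");cv2.imwrite("pics/s3.png",cv2.resize(sc[60:240,280:500],None,fx=3,fy=3,interpolation=2))
E
```

```text
6.45 [0.51902471 0.24212748 0.28634279] [ 0.57 -0.45 -0.99] 0.17523992607007924
[[ 3.466e-01  1.000e-04  9.380e-01]
 [-9.380e-01 -0.000e+00  3.466e-01]
 [ 1.000e-04 -1.000e+00  1.000e-04]] yaw z 20.27984377399902
shift [-1.40314756e-01  6.24372504e-04  1.07929692e+01]
tilt rotvec deg (tool) to vertical [-0.00335738  0.          0.00329363]
```

View pics/s3.png

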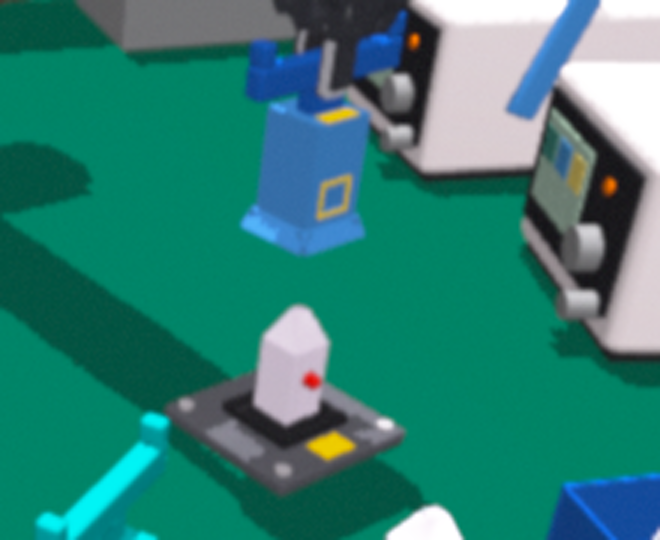

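The crop shows the head upright above the stand, with its window and yellow mark on the red button's side. It needs about 11 mm more along tool z.

Request:
apply_moves --pt "1 0 0 5 0 0 0" --pt "1 0 0 5.8 0 0 0" --pt "1 0 15 0 0 0 0" --pt "1 0 20 0 0 0 0" --pt "1 0 12 0 0 0 0" --pt "1 0 0 0 0 0 0" --pt "1 0 0 0 0 0 0" --pt "1 0 0 0 0 0 0" --pt "1 0 0 0 0 0 0"

```text
time: 7.4
tool_pos: [0.5294, 0.2468, 0.2406]
tool_rot: [0.581, -0.58, 0.403, -0.404]
contact_force: [-0.5, -0.2, -1.1]
gripper_width: 0.174
```

```bash
python3 - <<'E'
from chk import *
a=manip.grab_frame("scene")[90:220,310:440];b=manip.grab_frame("top")[190:290,110:220]
K,T=cam("scene");bar=s['tool_pos']-.0032*m[:,0]-np.array([0,0,.003])
print("bar est",bar,"mouth centre px",proj(K,T,bar-[0,0,.119]),"tip px",proj(K,T,[.528,.249,.105]))
cv2.imwrite("pics/s4.png",np.hstack([cv2.resize(a,(400,400),interpolation=2),cv2.resize(b,(400,400),interpolation=2)]))
E
```

```text
7.4 [0.52937704 0.24679637 0.24061621] [-0.54 -0.18 -1.05] 0.1740894517300679
[[ 3.479e-01  2.000e-03  9.375e-01]
 [-9.375e-01  7.000e-04  3.479e-01]
 [ 1.000e-04 -1.000e+00  2.100e-03]] yaw z 20.356047693374624
shift [ 0.65027169 -0.00108238 -0.5367557 ]
tilt rotvec deg (tool) to vertical [-0.12163731  0.          0.00503497]
bar est [0.52826391 0.24979653 0.23761593] mouth centre px [381.10602408 157.56742698] tip px [379.87987417 163.08693688]
```

View pics/s4.png

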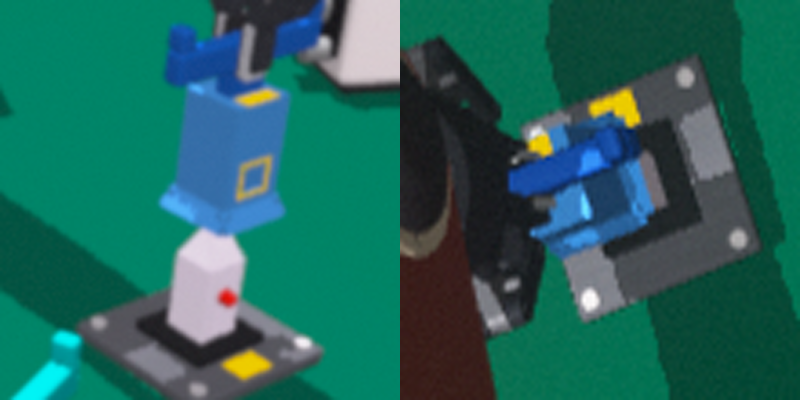

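The mouth is just above the mast tip. I compare where the outline columns should fall with what the picture shows.

```bash
python3 - <<'E'
from chk import *
K,T=cam("scene");im=manip.grab_frame("scene");hsv=cv2.cvtColor(im,cv2.COLOR_BGR2HSV)
bar=s['tool_pos']-.0032*m[:,0]-np.array([0,0,.003])
def corners(c,h,z,yaw): 
    a=np.radians(yaw);r=np.array([[np.cos(a),-np.sin(a)],[np.sin(a),np.cos(a)]])
    return np.array([proj(K,T,np.append(c[:2]+r@np.array(v)*h,z)) for v in((1,1),(1,-1),(-1,-1),(-1,1))]).round(1)
print("mast .08",corners(np.array([.528,.249]),.017,.08,20.5).tolist())
print("mast .03",corners(np.array([.528,.249]),.017,.03,20.5).tolist())
print("mouth",corners(bar,.032,bar[2]-.119,20.4).tolist());print("tubetop",corners(bar,.024,bar[2]-.029,20.4).tolist())
bl=cv2.inRange(hsv,(98,100,60),(125,255,255));wh=cv2.inRange(hsv,(0,0,130),(180,60,255))
for r in range(112,200,4):
    o=[]
    for k in(bl,wh):
        x=np.where(k[r,350:415])[0]+350;o.append((x.min(),x.max()) if len(x) else None)
    print(r,[tuple(map(int,v)) if v else None for v in o])
E
```

```text
7.5 [0.52921023 0.24672201 0.24026651] [ 0.03 -0.01 -1.47] 0.1780413250606515
[[ 3.479e-01  1.500e-03  9.375e-01]
 [-9.375e-01  5.000e-04  3.479e-01]
 [ 1.000e-04 -1.000e+00  1.600e-03]] yaw z 20.356446553586707
shift [ 6.38573777e-01 -5.17791370e-04 -3.54501073e-01]
tilt rotvec deg (tool) to vertical [-0.0910644   0.          0.00409538]
mast .08 [[389.4, 174.1], [378.3, 178.4], [367.4, 172.0], [378.5, 167.9]]
mast .03 [[386.2, 193.2], [375.4, 197.7], [364.8, 191.0], [375.6, 186.7]]
mouth [[402.4, 159.7], [380.9, 167.6], [360.0, 155.7], [381.1, 148.4]]
tubetop [[403.8, 120.2], [387.0, 125.5], [370.2, 117.5], [386.8, 112.6]]
112 [(364, 386), (388, 389)]
116 [(364, 395), None]
120 [(371, 403), (390, 400)]
124 [(370, 403), (388, 393)]
128 [(370, 402), None]
132 [(369, 401), None]
136 [(369, 401), None]
140 [(368, 400), (397, 397)]
144 [(368, 399), (388, 392)]
148 [(367, 399), (387, 395)]
152 [(364, 399), (389, 395)]
156 [(362, 400), None]
160 [(368, 400), None]
164 [(377, 390), None]
168 [None, (371, 386)]
172 [None, (368, 388)]
176 [None, (367, 388)]
180 [None, (366, 388)]
184 [None, (366, 387)]
188 [None, (365, 389)]
192 [None, (365, 395)]
196 [None, (367, 402)]
```

The outlines match the prediction to within about 1 mm, so I go down in stages.

Request:
apply_moves --pt "1 0.6 8 -0.4 0 0 0" --pt "1 0 8 0 0 0 0" --pt "1 0 8 0 0 0 0" --pt "1 0 8 0 0 0 0" --pt "1 0 5 0 0 0 0" --pt "1 0 0 0 0 0 0" --pt "1 0 0 0 0 0 0"

```text
time: 8.25
tool_pos: [0.5287, 0.2459, 0.2023]
tool_rot: [-0.58, 0.581, -0.404, 0.404]
contact_force: [0.9, 0.2, -0.8]
gripper_width: 0.176
```

Force is near zero. TCP is at z=0.202 and home should be about 0.142, so I push on steadily.

Request:
apply_moves --pt "1 0 4 0 0 0 0" --pt "1 0 4 0 0 0 0" --pt "1 0 4 0 0 0 0" --pt "1 0 4 0 0 0 0" --pt "1 0 4 0 0 0 0" --pt "1 0 4 0 0 0 0" --pt "1 0 4 0 0 0 0" --pt "1 0 4 0 0 0 0" --pt "1 0 4 0 0 0 0"

```text
time: 9.15
tool_pos: [0.5297, 0.2462, 0.1686]
tool_rot: [0.581, -0.58, 0.403, -0.404]
contact_force: [-3.0, -1.3, 11.8]
gripper_width: 0.174
```

Request:
apply_moves --pt "1 0 4 0 0 0 0" --pt "1 0 4 0 0 0 0" --pt "1 0 4 0 0 0 0" --pt "1 0 4 0 0 0 0" --pt "1 0 3 0 0 0 0" --pt "1 0 2 0 0 0 0" --pt "1 0 2 0 0 0 0" --pt "1 0 0 0 0 0 0"

```text
time: 9.95
tool_pos: [0.5282, 0.2458, 0.1425]
tool_rot: [-0.58, 0.581, -0.404, 0.403]
contact_force: [-0.5, -0.1, -2.2]
gripper_width: 0.173
```

Request:
apply_moves --pt "1 0 1 0 0 0 0" --pt "1 0 1 0 0 0 0" --pt "1 0 1 0 0 0 0" --pt "1 0 0 0 0 0 0" --pt "1 0 0 0 0 0 0"

```text
time: 10.45
tool_pos: [0.5291, 0.2461, 0.1418]
tool_rot: [0.581, -0.58, 0.404, -0.404]
contact_force: [-2.0, 0.2, 5.7]
gripper_width: 0.176
```

```bash
python3 - <<'E'
from chk import *
a=manip.grab_frame("scene")[110:230,310:440]
cv2.imwrite("pics/s5.png",cv2.resize(a,None,fx=4,fy=4,interpolation=2))
E
```

```text
10.45 [0.52910053 0.24605947 0.14177025] [-2.02  0.17  5.69] 0.17613540619384094
[[ 3.479e-01  9.000e-04  9.375e-01]
 [-9.375e-01  3.000e-04  3.479e-01]
 [ 0.000e+00 -1.000e+00  1.000e-03]] yaw z 20.356087424616188
shift [ 5.55768605e-02 -1.85061456e-05 -2.11834528e-02]
tilt rotvec deg (tool) to vertical [-0.05508736  0.          0.00191837]
```

View pics/s5.png

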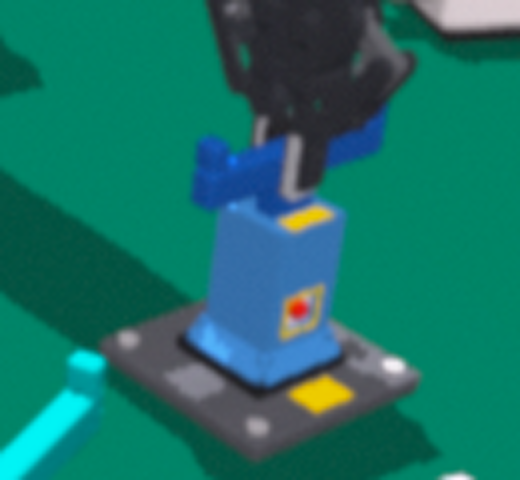

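The crop shows the head down on the collar with the red button showing in the window (about (297,310)), and the upward contact force has risen to 5.7 N. I release and retreat.

Request:
apply_moves --pt "1 0 -1 0 0 0 0" --pt "-1 0 0 0 0 0 0" --pt "-1 0 0 0 0 0 0" --pt "-1 0 0 0 0 0 0" --pt "-1 0 0 0 0 0 0" --pt "-1 0 0 0 0 0 0" --pt "-1 0 0 0 0 0 0" --pt "-1 0 -5 0 0 0 0" --pt "-1 0 -10 0 0 0 0" --pt "-1 0 -20 0 0 0 0" --pt "-1 0 -30 0 0 0 0" --pt "-1 0 -40 0 0 0 0" --pt "-1 0 -20 0 0 0 0" --pt "-1 0 0 0 0 0 0" --pt "-1 0 0 0 0 0 0"

```text
time: 12.0
tool_pos: [0.5288, 0.246, 0.267]
tool_rot: [0.581, -0.58, 0.403, -0.404]
contact_force: [-0.5, 0.2, -0.9]
gripper_width: 1.001
```

```bash
python3 - <<'E'
from chk import *
a=manip.grab_frame("scene")
cv2.imwrite("pics/s6.png",np.hstack([cv2.resize(a[110:230,310:440],(433,400),interpolation=2),cv2.resize(a[120:300,60:240],(360,400))]))
E
```

```text
12.0 [0.52880313 0.24595647 0.2670395 ] [-0.46  0.18 -0.88] 1.0014075019648643
[[ 3.478e-01  1.300e-03  9.376e-01]
 [-9.376e-01  4.000e-04  3.478e-01]
 [ 1.000e-04 -1.000e+00  1.400e-03]] yaw z 20.355317052133017
shift [0.06244908 0.00040926 0.29347134]
tilt rotvec deg (tool) to vertical [-0.07919413  0.          0.00332695]
```

View pics/s6.png

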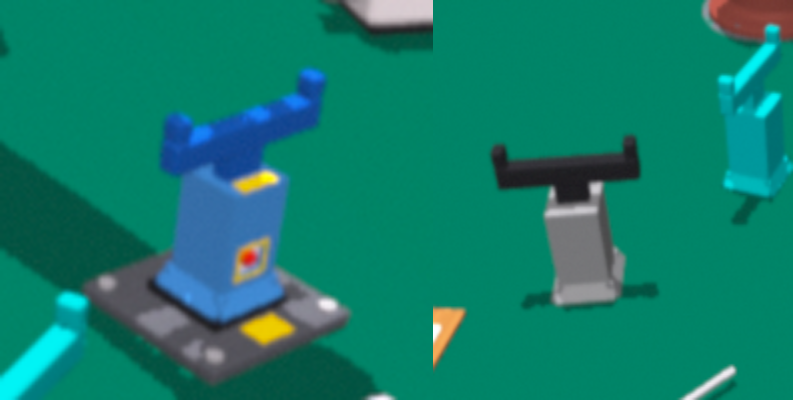

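The head stands upright on the collar with the button out through the window (about (249,258)). The grey head is standing as before and the gripper is clear, so I hand in.

```bash
python3 -c "
from plant import manip
print(manip.job_done())"
```

```text
the job is handed in; nothing more can be done
None
```

The blue head is fully down on the mast of the stand nearest the robot. Its window is on the red button's side, and the button has popped out through it. I let go, backed the gripper off and handed the job in at about 12 s.

- **Final picture:** the head is upright and seated on the collar, with the button visible in the window. The grey head is still standing where it was.
- **Seating:** the gripper ended at z = 0.142 m, where fully home should put it (the head was held about 3 mm low). A last 3 mm of commanded push moved it under 1 mm and raised the contact force to 5.7 N, so it was on its stop.
- **Button push:** the reading while the button was being pressed in was 11.8 N, slightly above the expected 10 N and well under the limits.
- **Grip offset:** I gripped the bar about 3 mm off its middle because the arm had not fully settled. I measured this and allowed for it before fitting. My three estimates of the offset ranged from 1.5 to 4.5 mm.

No other check failed or disagreed.

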